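Set out the tasting display

ROBOT

A 6-joint arm with a two-finger parallel gripper is mounted at the origin on a cart in front of the work surface, level with it; the furniture and walls round the work are solid. World frame = base frame: x ahead of the robot, y to its left, z up, the work surface at z = 0. Lengths are in mm, angles in rad, forces in N, time in s.
With the tool pointing down it reaches from about 250 to 850 mm from the base axis. Payload 12.5 kg.
Tool frame: the origin (TCP) lies at the very end of the fingers, on their centre line; the grasp point (between the pads) lies 19 mm behind it; z points along the fingers, y is the line along which they close (so a half turn about z gives the same grasp; the last joint's range is limited). The gripper opens to 93 mm and grips with 3 to 60 N. Pads are 15 mm wide; open, the fingers measure 128 mm over their backs; the gripper's body (75 mm by 188 mm) begins 65 mm behind the grasp point.
Start: joints at [1.06, 0.351, 1.652, -0, 1.139, -0.085], TCP at [227.145, 500.889, 218.633] pointing down, gripper open.
Joint ranges: [-2.75, 2.75], [-0.79, 2.1], [0.01, 2.65], [-1.57, 4.71], [0.07, 3.14], [-2.87, 2.87]. Speed limits (rad/s): [2.22, 2.22, 2.79, 3.14, 3.14, 3.14].

INTERFACE

Orientations are given as a unit quaternion [x, y, z, w].
In Python, from plant import r, vision gives the robot as it stands.
- The arm moves only by the shell command python3 -m pendant 'ROWS' [FORCE]. ROWS is JSON, a list of rows, each a list of 7 numbers: the opening, from 0 (shut) to 1 (fully open), then the shift along the tool's x, y, z in mm, then the turn, a rotation vector about the tool's x, y, z in degrees. In form: [[hand, x, y, z, ax, ay, az], ...]. A call has 1 to 20 rows; each row is the pose to reach, as a shift and turn from the pose commanded when the call began, along the tool's axes at that moment; what a row does not reach only later rows make up. A row lasts 1/10 s, in which the tool goes at most 50 mm and 8.59 degrees, less where a joint would pass 70% of its speed; a pose out of reach is approached as far as the arm can. A call with a gripper value outside its range is refused whole. The fingers move at their own pace and stop on an object; FORCE is the grip in N (left out, the last holds). Time passes only in rows, so rows that repeat a pose let the fingers close. It gives the time, the measured TCP pose, the force, the opening and the grip force at its end, in the units of the state.
- r.state(): the state, without advancing time (a new reading comes with each control period).
- vision.snapshot(name): name is "scene" or "top" or "wrist"; returns a dict with "frame" (420x560x3 uint8, blue, green, red), "z_map" (420x560 float32, mm along the optical axis (not along the pixel's ray), 0 where there is no reading), "intrinsics" (3x3 intrinsics, pixels), "cam_to_world" (4x4, takes a point from camera to world coordinates). Camera axes: x right, y down, z forward; pixel columns grow to the right and rows downward; lengths in mm; the calibration is good to about 2 mm. The wrist camera is an equidistant fisheye: a pixel r from the principal point sees the ray r / f radians off the axis. A picture is of the moment at which its call begins.
- r.sign_off(): hands the job in; it is judged then, once.
The state is a dict: "clock": time; "qpos": joint angles; "joint_velocities": joint speeds; "joint_torque": joint torques, N m; "tcp_pos": TCP position; "orientation": TCP orientation; "wrist_force": force on the tool from outside, world axes, zero at the start; "torque": the same for the moment, N m; "grip_width": finger opening in mm; "gripper_force": force on a finger pad.
Only numpy, scipy, OpenCV 4.12 (cv2) and the standard library are available. Lean on these libraries where they do the work, as an engineer would, in place of code of your own. Each camera call takes 0.05 s, during which the arm holds its last target. There are 200 camera calls.

TASK

Set out the tasting display: put the spice jar, the olive jar, the fish tin and the price card each into the one pale wooden display base whose recess is cut to its shape and size, standing upright and flat on the bottom of the recess. Set the glass jars down gently, and do not disturb the mustard jar and the pepper mill.

Things in the scene. Friction and masses are not known exactly. Their poses are not given: they have to be found in the camera images.
- spice_jar: Slim glass spice jar with dark screw cap, loose, upright in the clear middle of the worktop (not those at the back): round, 43 mm in diameter, 96 mm high, about 0.11 kg. Origin: centre of its underside, z up the jar. Grip it anywhere across its sides.
- olive_jar: Squat glass jar of olives with a red lid, loose, upright in the clear middle of the worktop (not those at the back): round, 62 mm in diameter, 86 mm high (the lid, from 75 mm up, is 56 mm in diameter), about 0.36 kg. Origin: centre of its underside, z up the jar.
- fish_tin: Flat silver-grey oblong fish tin with a dark blue top, loose, lying flat in the clear middle of the worktop (not the one beside the right-hand scale): 63 mm along its x, 105 mm along y, 24 mm high (body 60 by 100 mm where gripped), about 0.15 kg. Origin: centre of its underside. Grip it across x. Either way round is right.
- price_card: White price card upright in a brown wooden foot, loose, about 0.03 kg, in the clear middle of the worktop. Foot: 22 mm along its x, 53 mm along y, 16 mm high; the thin card is 62 mm wide along y and reaches 59 mm high. Origin: centre of the foot's underside, z up. Grip the foot across x, one finger before the card, one behind. Either way round is right.
- base_small_round: Flat pale wooden display base, 80 x 80 mm, 12 mm thick, with a cork-lined round recess in the middle, 60 mm in diameter and 6 mm deep (recess floor 6 mm above the underside): for the spice jar. Fixed to the worktop. Origin: centre of its underside, z up. It may stand anywhere among the other bases and the goods.
- base_large_round: Flat pale wooden display base, 98 x 98 mm, 12 mm thick, with a cork-lined round recess in the middle, 78 mm in diameter and 6 mm deep (recess floor 6 mm above the underside): for the olive jar. Fixed to the worktop. Origin: centre of its underside, z up. It may stand anywhere among the other bases and the goods.
- base_oblong: Flat pale wooden display base, 99 mm along its x and 141 mm along its y, 12 mm thick, with a cork-lined rectangular recess in the middle, 79 mm along x, 121 mm along y and 6 mm deep (recess floor 6 mm above the underside): for the fish tin. Fixed to the worktop. Origin: centre of its underside, z up. It may stand anywhere among the other bases and the goods.
- base_slot: Small flat pale wooden display base, 60 mm along its x and 92 mm along its y, 9 mm thick, with a cork-lined rectangular recess in the middle, 40 mm along x, 72 mm along y and 4 mm deep (recess floor 5 mm above the underside): for the foot of the price card. Fixed to the worktop. Origin: centre of its underside, z up. It may stand anywhere among the other bases and the goods.
- mustard_jar: Bystander, loose: mustard jar with a red lid, 66 mm in diameter, 100 mm high, taller than the olive jar, standing at the back edge of the work area. Origin: centre of its underside.
- pepper_mill: Bystander, loose: turned wooden pepper mill, 58 mm in diameter, 170 mm high, at the left edge of the worktop. Origin: centre of its underside. (Across the work from it, at the right, beyond y = -0.32 m, stands a fixed cheese cutter with a rigid wire bow 175 mm high at y = -0.43 m: pass over it when coming in from the right.)
Mind the look-alikes: they are no part of the job. Of the things that look like the spice_jar, take the one that is farthest to the robot's right at the start.

How it is judged:
By the outcome, as a careful person would: the job done as asked, in the order asked, and still so for the second after the job is handed in, with the robot touching nothing.
It also fails if it takes over 96 s, if anything falls off the work surface, if the arm or the gripper's body presses on something with over 40 N, if the wrist force passes 120 N, or if a joint passes its speed limit or range.

## Working session

There is one attempt and no reset: what is moved stays moved. The work goes in short steps, Python scripts to look and compute and a shell command to move; the robot and the scene stay as the last step left them, time stands still between calls to the robot, and variables do not carry over. Pictures are saved under pics/ and viewed, at most 14 in all, crops included, and the job is handed in when it is done.

```bash
ls; mkdir -p pics; python3 - <<'E'
from plant import r, vision
import cv2,numpy as np,pickle
s=r.state();print(s)
for n in("top","scene"):
    d=vision.snapshot(n);pickle.dump(d,open(f'/tmp/{n}.pkl','wb'));cv2.imwrite(f'pics/{n}1.png',d['frame']);print(d['cam_to_world'],d['intrinsics'])
E
```

```text
pics
{'clock': 0.0, 'qpos': array([ 1.06038432e+00,  3.51236628e-01,  1.65245443e+00,  2.37830364e-05,
        1.13908519e+00, -8.46537597e-02]), 'joint_velocities': array([-1.60325813e-05, -6.56603862e-04, -7.57776080e-04,  5.99320223e-05,
        3.57071676e-04,  4.30896151e-04]), 'joint_torque': array([-1.23871410e-03, -4.97320998e+01, -2.85260439e+01,  6.99050655e-02,
        2.56965752e-02, -1.39730405e-04]), 'tcp_pos': array([226.9799626 , 500.58838848, 218.0896812 ]), 'orientation': array([ 2.11279737e-01,  9.77425456e-01, -5.62628977e-04, -1.83815556e-04]), 'wrist_force': array([ 0.91018499, -0.91913586, -0.60144871]), 'torque': array([-0.04691305, -0.04117111, -0.05899503]), 'gripper_force': 0.0, 'grip_width': 93.13032251593933}
[[ 2.77742199e-02 -9.88841695e-01  1.46358105e-01  4.09432116e+02]
 [-9.99133957e-01 -3.19997789e-02 -2.65960631e-02  8.12581451e+01]
 [ 3.09827231e-02 -1.45492668e-01 -9.88874084e-01  1.03347706e+03]
 [ 0.00000000e+00  0.00000000e+00  0.00000000e+00  1.00000000e+00]] [[445.16536712   0.         275.67932674]
 [  0.         445.16536712 202.18612029]
 [  0.           0.           1.        ]]
[[ 7.41138757e-01 -2.96938065e-01  6.02113883e-01 -2.07207342e+02]
 [-6.71223794e-01 -3.10223835e-01  6.73216006e-01 -8.05421659e+02]
 [-1.31133804e-02 -9.03099639e-01 -4.29230802e-01  6.11639808e+02]
 [ 0.00000000e+00  0.00000000e+00  0.00000000e+00  1.00000000e+00]] [[521.41498979   0.         288.07031629]
 [  0.         521.41498979 202.70765831]
 [  0.           0.           1.        ]]
```

View pics/top1.png

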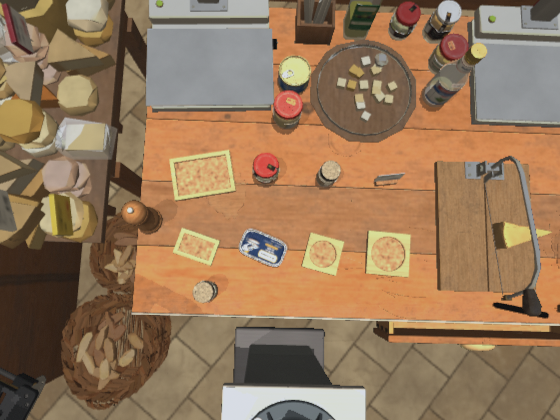

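View pics/scene1.png

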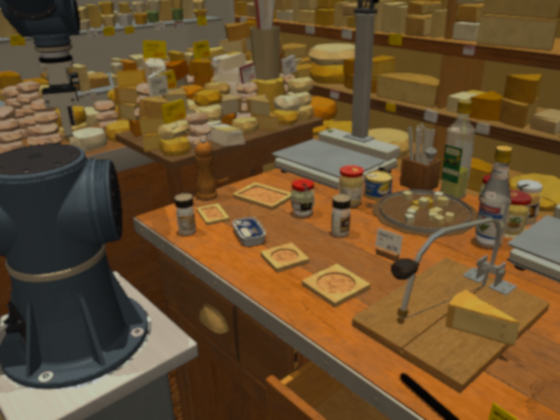

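The top view shows two spice-jar look-alikes, at (330,173) and (205,291). The robot's right (-y) is image right, so (330,173) is the one meant. The olive jar is at (265,168) and the mustard jar at (288,107). The tin is at (263,247) and the card at (389,179). The bases are oblong (202,175), slot (196,247), small round (323,254) and large round (388,254). The pepper mill is at (140,215). Next I measure and confirm with a crop.

```bash
cat > h.py <<'E'
import numpy as np,cv2,pickle
def world(d):
    K=d['intrinsics'];T=d['cam_to_world'];z=d['z_map'].astype(float);v,u=np.mgrid[:z.shape[0],:z.shape[1]]
    P=np.stack([(u-K[0,2])/K[0,0]*z,(v-K[1,2])/K[1,1]*z,z],-1)@T[:3,:3].T+T[:3,3]
    P[z==0]=np.nan
    return P
def onplane(d,uv,h):
    K=d['intrinsics'];T=d['cam_to_world'];uv=np.atleast_2d(uv).astype(float)
    c=np.c_[(uv-K[[0,1],[2,2]])/K[0,0],np.ones(len(uv))]@T[:3,:3].T
    return (T[:3,3]+c*((h-T[2,3])/c[:,2:]))[:,:2]
E
python3 - <<'E'
from h import *
d=pickle.load(open('/tmp/top.pkl','rb'));P=world(d);f=d['frame']
cv2.imwrite('pics/crop1.png',cv2.resize(f[90:310,120:440],None,fx=2.4,fy=2.4,interpolation=cv2.INTER_CUBIC))
print('table z',np.nanmedian(P[200:230,240:400,2]))
hsv=cv2.cvtColor(f,cv2.COLOR_BGR2HSV)
def rect(w): 
    (c,s,a)=cv2.minAreaRect(w.astype(np.float32)); return np.round(c,1),np.round(s,1),round(a,1)
for n,(u,v),R,h in [('oblong',(202,175),42,12),('slot',(196,247),30,9),('small',(323,254),28,12),('large',(388,254),32,12)]:
    m=np.zeros(f.shape[:2],np.uint8);cv2.rectangle(m,(u-R,v-R),(u+R,v+R),1,-1)
    k=(hsv[...,0]>18)&(hsv[...,0]<40)&(hsv[...,2]>130)&(m>0)
    k=k.astype(np.uint8);_,l,st,_=cv2.connectedComponentsWithStats(k);i=1+np.argmax(st[1:,4]);ys,xs=np.nonzero(l==i)
    print(n,rect(onplane(d,np.c_[xs,ys],h)),len(xs),'z',np.nanmedian(P[ys,xs,2]))
for n,(u,v),R,lo,hi in [('spice',(330,173),18,85,110),('spice2',(205,291),18,85,110),('olive',(265,168),20,76,100),('tin',(263,247),32,12,40),('card',(389,179),22,8,80),('mustard',(288,107),22,88,115),('mill',(140,215),26,25,200)]:
    Q=P[v-R:v+R,u-R:u+R].reshape(-1,3);Q=Q[(Q[:,2]>lo)&(Q[:,2]<hi)]
    print(n,rect(Q[:,:2]),len(Q),'zmax',Q[:,2].max() if len(Q) else 0,'z50',np.median(Q[:,2]))
E
```

```text
table z -0.1993471135552909
oblong (array([620.1, 227.6]), array([100.2, 142.3]), 11.3) 1048 z 11.131159132968605
slot (array([453.8, 232.8]), array([94. , 61.8]), 72.3) 686 z 8.057535842376183
small (array([445.6, -57.1]), array([81.1, 81.6]), 76.5) 849 z 11.104709963465098
large (array([ 450.4, -208.6]), array([100.1,  99.4]), 86.4) 1161 z 10.939331028251786
spice (array([622.7, -60.6]), array([41.6, 42.6]), 45.0) 319 zmax 100.59174949589601 z50 95.47544058698122
spice2 (array([356.5, 201.9]), array([40.6, 42.7]), 0.9) 355 zmax 100.41327217130129 z50 95.32432498612172
olive (array([630.4,  80.3]), array([55.6, 55.6]), 43.9) 537 zmax 91.61327255989647 z50 86.56455963408462
tin (array([454.5,  81.6]), array([104.8,  62.5]), 68.9) 1222 zmax 28.096570327706672 z50 21.59870739494926
card (array([ 619.1, -203.8]), array([17.3, 63.8]), 4.6) 244 zmax 63.15015016385735 z50 25.469603647449162
mustard (array([766.1,  35.9]), array([62.7, 63.5]), 6.7) 681 zmax 103.13234551656558 z50 98.63971555064427
mill (array([510.5, 341.1]), array([52.1, 48.9]), 22.0) 823 zmax 171.5889862444625 z50 144.62183263032932
```

View pics/crop1.png

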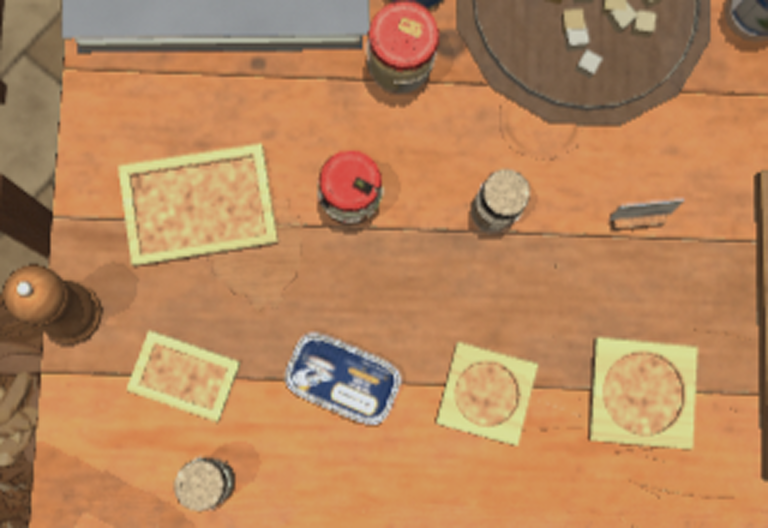

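Every measured size and height fits the description: bases 100x142, 94x62, 81 and 100 mm; jar tops 95 and 87 mm. The crop confirms the spice jar at crop (503,195), the right-hand one of the two look-alikes. I start with it.

```bash
cat > go.py <<'E'
import sys,numpy as np
from scipy.spatial.transform import Rotation as R
from plant import r
# go.py x y z theta(world deg of tool y): prints the shift/turn in tool axes
x,y,z,t=map(float,sys.argv[1:5]);s=r.state();A=R.from_quat(s['orientation'])
th=np.degrees(np.arctan2(*A.as_matrix()[[1,0],1]));d=(th-t+90)%180-90
c=np.radians(th-d);B=R.from_matrix(np.c_[[-np.sin(c),np.cos(c),0],[np.cos(c),np.sin(c),0],[0,0,-1]])
print('shift',np.round(A.inv().apply(np.array([x,y,z])-s['tcp_pos']),1),'turn',np.round((A.inv()*B).as_rotvec(degrees=True),1),'theta',th.round(1),'q6',s['qpos'][5].round(2))
E
python3 go.py 622.7 -60.6 170 0
```

```text
shift [-592.2 -347.7   48.5] turn [-0.1  0.  65.6] theta 65.6 q6 -0.08
```

```bash
python3 -m pendant '[[1,-148,-87,0,0,0,30],[1,-148,-87,0,0,0,30],[1,-148,-87,0,0,0,30],[1,-592,-348,0,0,0,66],[1,-592,-348,0,0,0,66],[1,-592,-348,0,0,0,66],[1,-592,-348,0,0,0,66],[1,-592,-348,0,0,0,66],[1,-592,-348,0,0,0,66],[1,-592,-348,0,0,0,66],[1,-592,-348,0,0,0,66],[1,-592,-348,0,0,0,66],[1,-592,-348,0,0,0,66],[1,-592,-348,0,0,0,66],[1,-592,-348,0,0,0,66],[1,-592,-348,0,0,0,66],[1,-592,-348,40,0,0,66],[1,-592,-348,48,0,0,66],[1,-592,-348,48,0,0,66],[1,-592,-348,48,0,0,66]]' 15; python3 go.py 622.7 -60.6 38 0; python3 - <<'E'
from plant import r,vision
import cv2
cv2.imwrite('pics/w1.png',vision.snapshot('wrist')['frame'])
E
```

```text
clock: 2.1
tcp_pos: [622.8, -60.0, 171.9]
orientation: [0.709, 0.705, 0.0, 0.0]
wrist_force: [0.6, -0.8, 0.5]
grip_width: 93.1
gripper_force: 0.0
shift [ -0.6  -0.3 133.9] turn [ 0.1  0.  -0.4] theta -0.4 q6 -0.16
```

View pics/w1.png

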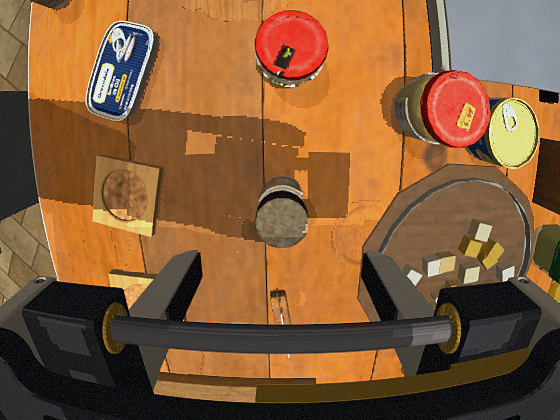

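The wrist view shows the jar at (282,225), centred between the fingers (tips at about (200,255) and (365,255)), with clear space either side. I go down and grip.

```bash
python3 -m pendant '[[1,0,0,40,0,0,0],[1,0,0,80,0,0,0],[1,0,0,110,0,0,0],[1,0,0,125,0,0,0],[1,0,0,134,0,0,0],[1,0,0,134,0,0,0],[0,0,0,134,0,0,0],[0,0,0,134,0,0,0],[0,0,0,134,0,0,0],[0,0,0,134,0,0,0],[0,0,0,134,0,0,0],[0,0,0,134,0,0,0],[0,0,0,134,0,0,0],[0,0,0,134,0,0,0]]' 15; python3 go.py 445.6 -57.1 80 0
```

```text
clock: 3.55
tcp_pos: [622.6, -60.6, 36.6]
orientation: [0.71, 0.705, 0.0, 0.0]
wrist_force: [-0.1, 0.0, 0.5]
grip_width: 42.6
gripper_force: 15.0
shift [   2.3 -177.   -43.4] turn [ 0.   0.  -0.4] theta -0.4 q6 -0.16
```

```bash
python3 -m pendant '[[0,0,0,-20,0,0,0],[0,0,0,-43,0,0,0],[0,0.5,-20,-43,0,0,0],[0,1,-50,-43,0,0,0],[0,1.5,-85,-43,0,0,0],[0,2,-120,-43,0,0,0],[0,2.3,-150,-43,0,0,0],[0,2.3,-170,-43,0,0,0],[0,2.3,-177,-43,0,0,0],[0,2.3,-177,-43,0,0,0],[0,2.3,-177,-30,0,0,0],[0,2.3,-177,-20,0,0,0],[0,2.3,-177,-12,0,0,0],[0,2.3,-177,-12,0,0,0],[0,2.3,-177,-12,0,0,0]]'; python3 go.py 445.6 -57.1 42.6 0; python3 - <<'E'
from plant import r,vision
import cv2,numpy as np
a=vision.snapshot('wrist')['frame'];b=vision.snapshot('scene')['frame'][180:320,200:400]
cv2.imwrite('pics/p1.png',np.vstack([cv2.resize(a[60:380,60:500],(660,480)),cv2.resize(b,(660,462))])[::1][:,:][::1])
i=cv2.imread('pics/p1.png');cv2.imwrite('pics/p1.png',cv2.resize(i,(420,600)))
E
```

```text
clock: 5.05
tcp_pos: [445.7, -57.0, 48.5]
orientation: [0.71, 0.705, -0.0, -0.0]
wrist_force: [0.3, 0.2, -1.3]
grip_width: 42.9
gripper_force: 15.0
shift [-0.1 -0.1  5.9] turn [-0.  -0.  -0.4] theta -0.4 q6 -0.22
```

View pics/p1.png

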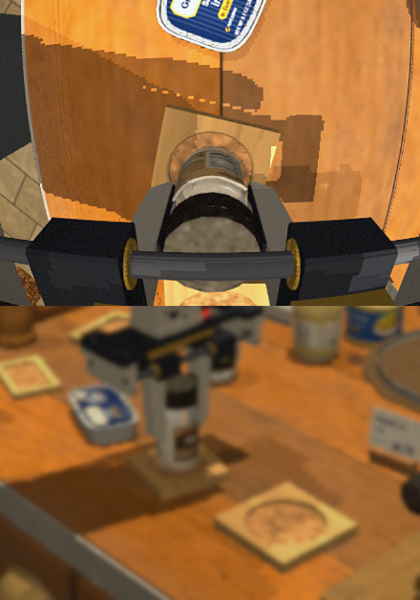

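The held jar stands over the small round recess, at about (210,175) in the upper half. I lower it in fine steps, release and rise.

```bash
python3 -m pendant '[[0,0,0,2,0,0,0],[0,0,0,3.5,0,0,0],[0,0,0,4.5,0,0,0],[0,0,0,5.2,0,0,0],[0,0,0,5.7,0,0,0],[0,0,0,6.1,0,0,0],[0,0,0,6.1,0,0,0]]'
```

```text
clock: 5.85
tcp_pos: [445.6, -57.0, 42.6]
orientation: [0.71, 0.705, 0.0, 0.0]
wrist_force: [-0.1, 0.4, 0.0]
grip_width: 42.8
gripper_force: 15.0
```

The wrist force went from -1.3 N to 0, so the recess floor is carrying the jar. I release it.

```bash
python3 -m pendant '[[0.6,0,0,0,0,0,0],[0.8,0,0,0,0,0,0],[0.8,0,0,0,0,0,0],[0.8,0,0,0,0,0,0],[0.8,0,0,-10,0,0,0],[0.8,0,0,-40,0,0,0],[1,0,0,-85,0,0,0],[1,0,0,-115,0,0,0],[1,0,0,-125,0,0,0],[1,0,0,-125,0,0,0]]';  python3 go.py 630.4 80.3 150 0;python3 go.py 630.4 80.3 28 0
```

```text
clock: 6.85
tcp_pos: [446.1, -57.1, 168.7]
orientation: [0.71, 0.705, 0.001, 0.001]
wrist_force: [0.1, 0.3, -0.0]
grip_width: 92.6
gripper_force: 0.0
shift [138.7 183.3  19.1] turn [ 0.2  0.  -0.4] theta -0.4 q6 -0.22
shift [138.8 183.  141.1] turn [ 0.2  0.  -0.4] theta -0.4 q6 -0.22
```

```bash
python3 -m pendant '[[1,25,33,0,0,0,0],[1,55,72,0,0,0,0],[1,85,112,0,0,0,0],[1,115,152,0,0,0,0],[1,132,175,0,0,0,0],[1,139,183,0,0,0,0],[1,139,183,20,0,0,0],[1,139,183,20,0,0,0],[1,139,183,55,0,0,0],[1,139,183,95,0,0,0],[1,139,183,125,0,0,0],[1,139,183,138,0,0,0],[1,139,183,141,0,0,0],[1,139,183,141,0,0,0],[0,139,183,141,0,0,0],[0,139,183,141,0,0,0],[0,139,183,141,0,0,0],[0,139,183,141,0,0,0],[0,139,183,141,0,0,0],[0,139,183,141,0,0,0]]' 25; python3 go.py 450.4 -208.6 145 0;
```

```text
clock: 8.85
tcp_pos: [630.1, 80.8, 26.9]
orientation: [0.71, 0.705, 0.001, 0.0]
wrist_force: [1.5, -0.4, 1.9]
grip_width: 56.1
gripper_force: 24.9
shift [-290.6 -177.5 -118.4] turn [ 0.1 -0.  -0.4] theta -0.4 q6 0.06
```

The grip width is 56 mm where the body should give 62. I look before lifting.

```bash
python3 - <<'E'
from plant import r,vision
import cv2,numpy as np
print(r.state()['grip_width'],r.state()['gripper_force'],r.state()['wrist_force'])
a=vision.snapshot('wrist')['frame'];b=vision.snapshot('scene')['frame'][120:270,230:400]
cv2.imwrite('pics/p2.png',cv2.resize(np.hstack([cv2.resize(a,(560,420)),cv2.resize(b,(476,420))]),(800,325)))
E
```

```text
56.13979789429305 24.935176884037276 [ 1.49787628 -0.37832135  1.85985335]
```

View pics/p2.png

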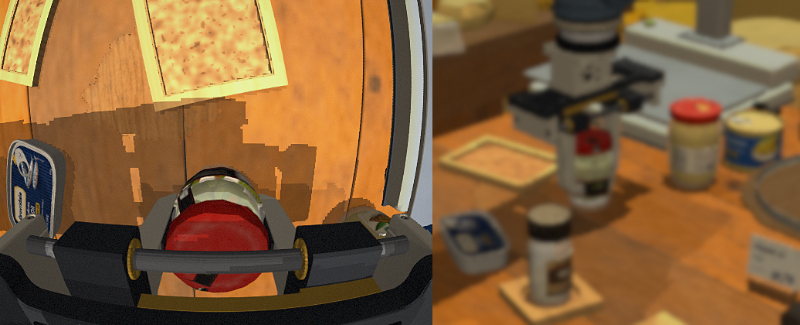

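```bash
python3 - <<'E'
from plant import r,vision
from h import *
for n in('scene','top'):
    d=vision.snapshot(n);P=world(d);hsv=cv2.cvtColor(d['frame'],cv2.COLOR_BGR2HSV)
    near=np.hypot(P[...,0]-630,P[...,1]-80)<50
    red=near&((hsv[...,0]<8)|(hsv[...,0]>172))&(hsv[...,1]>150)&(P[...,2]>50)
    Q=P[red]
    if len(Q)<5: print(n,len(Q));continue
    print(n,'red',len(Q),Q.min(0).round(1),Q.max(0).round(1),np.median(Q,0).round(1))
    for lo in range(2,100,8):
        Q=P[near&(P[...,2]>lo)&(P[...,2]<lo+8)]
        if len(Q)>3:
            w=Q[:,:2]; print(lo,len(Q),w.min(0).round(0),w.max(0).round(0))
E
```

```text
scene red 145 [592.2  44.   78. ] [654.9  95.6 118.6] [627.1  66.8  88. ]
2 125 [589.  31.] [679. 126.]
10 58 [604.  51.] [656.  97.]
18 44 [603.  50.] [655.  84.]
26 52 [595.  47.] [646.  91.]
34 70 [590.  46.] [672.  89.]
42 90 [588.  45.] [675.  89.]
50 79 [587.  47.] [676.  86.]
58 93 [586.  46.] [677.  87.]
66 87 [586.  50.] [676.  90.]
74 81 [587.  49.] [675.  88.]
82 187 [585.  49.] [677.  96.]
90 63 [586.  50.] [677.  89.]
98 41 [587.  68.] [678.  91.]
top 0
```

The jar stands upright at about (630,80), with its base spanning x 603-656 and its lid top at about 88. I lift a little and check the weight and grip.

```bash
python3 -m pendant '[[0,0,0,-2,0,0,0],[0,0,0,-6,0,0,0],[0,0,0,-12,0,0,0],[0,0,0,-20,0,0,0],[0,0,0,-25,0,0,0],[0,0,0,-25,0,0,0]]'; python3 - <<'E'
from plant import r,vision
from h import *
d=vision.snapshot('scene');b=d['frame'][120:270,230:400];a=vision.snapshot('wrist')['frame'][150:400,130:430]
cv2.imwrite('pics/p3.png',np.hstack([cv2.resize(b,(400,353)),cv2.resize(a,(400,353))]))
E
```

```text
clock: 9.65
tcp_pos: [630.0, 80.7, 52.6]
orientation: [0.71, 0.705, 0.001, 0.001]
wrist_force: [0.9, -0.1, -4.4]
grip_width: 55.8
gripper_force: 25.0
```

View pics/p3.png

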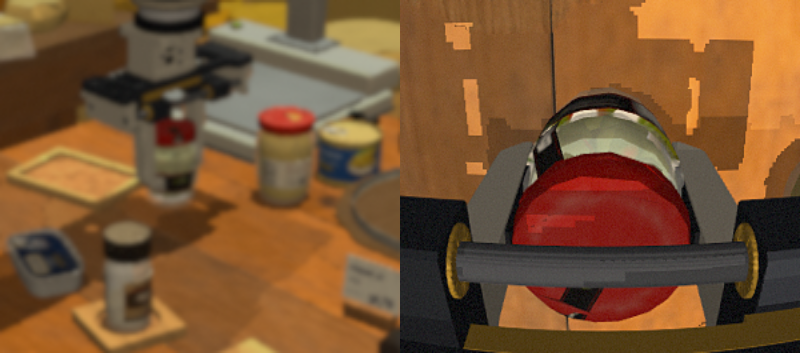

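The jar hangs upright between the fingers (lid centre at about (605,235) in the right half) and its weight is felt, so the grip is good. I carry it to the large round base.

```bash
python3 go.py 450.4 -208.6 85 0; python3 -m pendant '[[0,-8,-5,-10,0,0,0],[0,-28,-18,-25,0,0,0],[0,-55,-35,-32,0,0,0],[0,-85,-53,-32,0,0,0],[0,-115,-71,-32,0,0,0],[0,-145,-89,-32,0,0,0],[0,-175,-107,-32,0,0,0],[0,-205,-125,-32,0,0,0],[0,-235,-143,-32,0,0,0],[0,-260,-160,-32,0,0,0],[0,-278,-171,-32,0,0,0],[0,-288,-177,-32,0,0,0],[0,-290.5,-177.5,-32,0,0,0],[0,-290.5,-177.5,-32,0,0,0],[0,-290.5,-177.5,-20,0,0,0],[0,-290.5,-177.5,-5,0,0,0],[0,-290.5,-177.5,5,0,0,0],[0,-290.5,-177.5,9,0,0,0],[0,-290.5,-177.5,9,0,0,0],[0,-290.5,-177.5,9,0,0,0]]' 35;  python3 go.py 450.4 -208.6 33 0; python3 - <<'E'
from plant import r,vision
from h import *
d=vision.snapshot('scene');b=d['frame'][200:330,270:420];a=vision.snapshot('wrist')['frame'][100:400,110:450]
cv2.imwrite('pics/p4.png',np.hstack([cv2.resize(b,(400,353)),cv2.resize(a,(400,353))]))
E
```

```text
shift [-290.5 -177.1  -33.4] turn [ 0.  -0.  -0.4] theta -0.4 q6 0.06
clock: 11.75
tcp_pos: [450.3, -208.5, 42.7]
orientation: [0.709, 0.705, 0.0, 0.0]
wrist_force: [0.2, 0.4, -4.3]
grip_width: 55.8
gripper_force: 34.9
shift [-0.1  0.1  9.7] turn [ 0.   0.  -0.4] theta -0.4 q6 -0.52
```

View pics/p4.png

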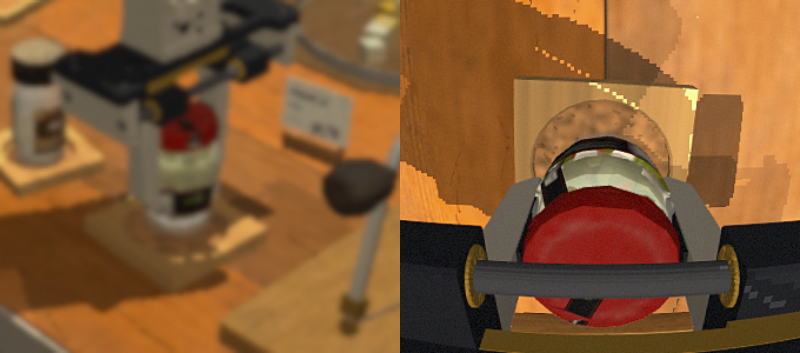

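The olive jar is upright over the large round recess, at (605,130) in the right half. I lower it gently.

```bash
python3 -m pendant '[[0,0,0,2,0,0,0],[0,0,0,4,0,0,0],[0,0,0,6,0,0,0],[0,0,0,7,0,0,0],[0,0,0,8,0,0,0],[0,0,0,8.6,0,0,0],[0,0,0,9,0,0,0],[0,0,0,9,0,0,0]]'
```

```text
clock: 12.65
tcp_pos: [450.0, -208.6, 33.5]
orientation: [0.71, 0.705, -0.0, -0.0]
wrist_force: [0.2, -0.3, -5.6]
grip_width: 55.6
gripper_force: 34.9
```

```bash
python3 -m pendant '[[0,0,0,0.4,0,0,0],[0,0,0,0.8,0,0,0],[0,0,0,0.8,0,0,0]]';python3 -m pendant '[[0,0,0,0.4,0,0,0],[0,0,0,0.8,0,0,0],[0,0,0,0.8,0,0,0]]'
```

```text
clock: 12.95
tcp_pos: [450.1, -208.6, 32.8]
orientation: [0.71, 0.705, 0.0, 0.0]
wrist_force: [0.8, -0.3, -2.2]
grip_width: 55.9
gripper_force: 34.9
clock: 13.25
tcp_pos: [450.2, -208.7, 32.7]
orientation: [0.71, 0.705, 0.0, 0.0]
wrist_force: [-2.2, 1.2, 9.7]
grip_width: 55.8
gripper_force: 34.9
```

```bash
python3 -m pendant '[[0,0,0,-0.5,0,0,0],[0,0,0,-0.5,0,0,0],[0.75,0,0,-0.5,0,0,0],[0.9,0,0,-0.5,0,0,0],[1,0,0,-0.5,0,0,0],[1,0,0,-0.5,0,0,0],[1,0,0,-0.5,0,0,0],[1,0,0,-10,0,0,0],[1,0,0,-30,0,0,0],[1,0,0,-65,0,0,0],[1,0,0,-100,0,0,0],[1,0,0,-115,0,0,0],[1,0,0,-115,0,0,0]]';  python3 go.py 454.5 81.6 148 -21.1
```

```text
clock: 14.55
tcp_pos: [451.0, -209.1, 149.5]
orientation: [0.71, 0.705, 0.001, 0.002]
wrist_force: [-0.4, 0.6, -0.9]
grip_width: 93.1
gripper_force: 0.0
shift [290.8   1.4   0.9] turn [ 0.2  0.1 20.7] theta -0.4 q6 -0.52
```

```bash
python3 -m pendant '[[1,30,0,0,0,0,0],[1,75,0,0,0,0,4],[1,120,1,0,0,0,8],[1,165,1,0,0,0,12],[1,210,1,0,0,0,16],[1,250,1,0,0,0,20],[1,278,1,0,0,0,21],[1,291,1,0,0,0,21],[1,291,1,0,0,0,21],[1,291,1,0,0,0,21]]'; python3 go.py 454.5 81.6 9 -21.1; python3 - <<'E'
from plant import r,vision
from h import *
a=vision.snapshot('wrist')['frame'];b=vision.snapshot('top')['frame'][90:310,120:440]
cv2.imwrite('pics/p5.png',np.hstack([cv2.resize(a,(400,300)),cv2.resize(b,(400,300))]))
E
```

```text
clock: 15.55
tcp_pos: [452.9, 81.7, 146.6]
orientation: [0.826, 0.564, -0.0, -0.0]
wrist_force: [-0.6, -0.1, 0.4]
grip_width: 93.0
gripper_force: 0.0
shift [  0.6   1.6 137.6] turn [-0.   0.  -0.3] theta -21.4 q6 0.45
```

View pics/p5.png

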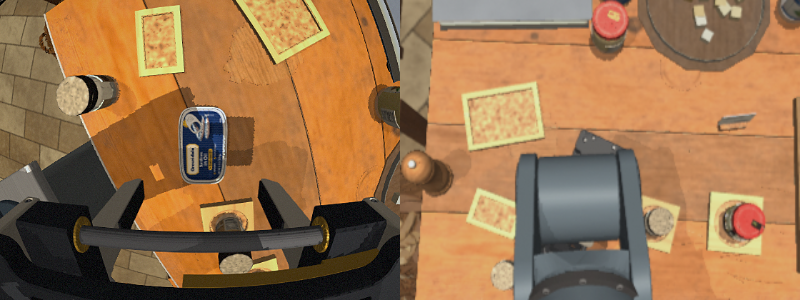

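The tin is square to the fingers at left (202,145), the olive jar stands in the large base at right (743,222), and the spice jar is in the small one. I go down on the tin.

```bash
python3 -m pendant '[[1,0,1,40,0,0,0],[1,0.6,1.6,85,0,0,0],[1,0.6,1.6,115,0,0,0],[1,0.6,1.6,130,0,0,0],[1,0.6,1.6,137.5,0,0,0],[1,0.6,1.6,137.5,0,0,0],[0,0.6,1.6,137.5,0,0,0],[0,0.6,1.6,137.5,0,0,0],[0,0.6,1.6,137.5,0,0,0],[0,0.6,1.6,137.5,0,0,0],[0,0.6,1.6,137.5,0,0,0],[0,0.6,1.6,137.5,0,0,0]]' 25; python3 go.py 620.1 227.6 75 11.3
```

```text
clock: 16.85
tcp_pos: [454.9, 82.4, 9.7]
orientation: [0.826, 0.564, 0.0, 0.0]
wrist_force: [-1.0, -0.4, 6.3]
grip_width: 59.4
gripper_force: 25.0
shift [195.4 100.9 -65.2] turn [  0.   -0.  -32.7] theta -21.4 q6 0.45
```

```bash
python3 -m pendant '[[0,0,0,-15,0,0,0],[0,0,0,-40,0,0,0],[0,15,8,-65,0,0,-3],[0,40,21,-65,0,0,-7],[0,70,36,-65,0,0,-12],[0,100,52,-65,0,0,-17],[0,130,67,-65,0,0,-22],[0,158,82,-65,0,0,-27],[0,180,93,-65,0,0,-31],[0,192,99,-65,0,0,-32.7],[0,195.4,101,-65,0,0,-32.7],[0,195.4,101,-65,0,0,-32.7],[0,195.4,101,-45,0,0,-32.7],[0,195.4,101,-25,0,0,-32.7],[0,195.4,101,-15,0,0,-32.7],[0,195.4,101,-15,0,0,-32.7],[0,195.4,101,-15,0,0,-32.7]]'; python3 go.py 620.1 227.6 15.7 11.3; python3 - <<'E'
from plant import r,vision
from h import *
a=vision.snapshot('wrist')['frame'];b=vision.snapshot('scene')['frame'][130:290,180:390]
cv2.imwrite('pics/p6.png',np.hstack([cv2.resize(a,(400,300)),cv2.resize(b,(400,300))]))
E
```

```text
clock: 18.55
tcp_pos: [620.2, 227.3, 25.1]
orientation: [0.634, 0.773, 0.0, 0.0]
wrist_force: [0.2, 0.5, -1.5]
grip_width: 59.6
gripper_force: 25.0
shift [ 0.3 -0.1  9.4] turn [ 0.  0. -0.] theta 11.3 q6 0.08
```

View pics/p6.png

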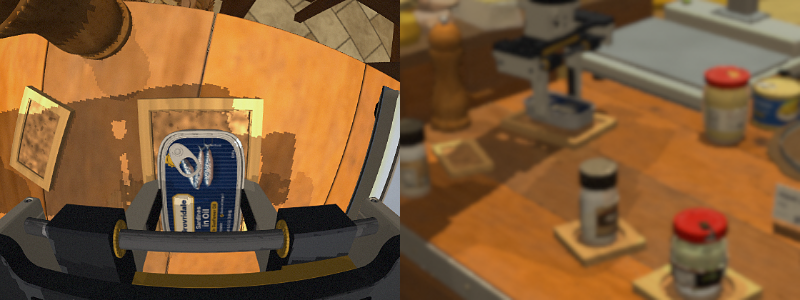

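The tin is aligned over the oblong recess at left (203,150). At right the olive jar stands upright in its base. I lower the tin.

```bash
python3 -m pendant '[[0,0,0,3,0,0,0],[0,0,0,6,0,0,0],[0,0,0,8,0,0,0],[0,0,0,9,0,0,0],[0,0,0,9.4,0,0,0],[0,0,0,9.4,0,0,0]]'
```

```text
clock: 19.25
tcp_pos: [619.9, 227.5, 15.8]
orientation: [0.634, 0.773, -0.0, -0.0]
wrist_force: [-5.4, -2.3, 7.0]
grip_width: 59.4
gripper_force: 25.0
```

```bash
python3 -m pendant '[[0.85,0,0,-0.3,0,0,0],[1,0,0,-0.3,0,0,0],[1,0,0,-0.3,0,0,0],[1,0,0,-0.3,0,0,0],[1,0,0,-10,0,0,0],[1,0,0,-40,0,0,0],[1,0,0,-80,0,0,0],[1,0,0,-115,0,0,0],[1,0,0,-125,0,0,0],[1,0,0,-125,0,0,0]]'; python3 go.py 615 -140 140 8
```

```text
clock: 20.25
tcp_pos: [620.8, 227.7, 141.9]
orientation: [0.634, 0.773, 0.001, 0.001]
wrist_force: [0.1, -0.8, -0.8]
grip_width: 93.2
gripper_force: 0.0
shift [-359.4  -77.7    1.6] turn [ 0.2 -0.   3.3] theta 11.3 q6 0.08
```

```bash
python3 -m pendant '[[1,-30,-5,0,0,0,0],[1,-75,-12,0,0,0,0],[1,-120,-20,0,0,0,0],[1,-165,-28,0,0,0,0],[1,-210,-36,0,0,0,0],[1,-255,-45,0,0,0,0],[1,-300,-58,0,0,0,2],[1,-345,-72,0,0,0,3],[1,-390,-82,0,0,0,3],[1,-430,-92,0,0,0,3],[1,-465,-100,0,0,0,3],[1,-484,-103,0,0,0,3],[1,-486,-103,0,0,0,3],[1,-486,-103,0,0,0,3]]'; python3 - <<'E'
from plant import r,vision
from h import *
s=r.state();print(s['tcp_pos'],s['orientation'])
d=vision.snapshot('wrist');pickle.dump(d,open('/tmp/w.pkl','wb'));print(d['intrinsics'],d['cam_to_world'])
a=d['frame']
t=vision.snapshot('top');pickle.dump(t,open('/tmp/top2.pkl','wb'))
b=t['frame'][90:310,120:440]
cv2.imwrite('pics/p7.png',np.hstack([cv2.resize(a,(400,300)),cv2.resize(b,(400,300))]))
E
```

```text
clock: 21.65
tcp_pos: [614.1, -268.4, 139.0]
orientation: [0.654, 0.756, -0.0, -0.001]
wrist_force: [0.7, 0.2, -0.5]
grip_width: 93.0
gripper_force: 0.0
[ 614.13421668 -268.40647777  138.9926082 ] [ 6.54074700e-01  7.56429480e-01 -6.06537465e-05 -8.51149119e-04]
[[325.1922621   0.        281.2569652]
 [  0.        325.1922621 212.5291184]
 [  0.          0.          1.       ]] [[ 9.89573978e-01  1.37735223e-01  4.20993032e-02  6.03458215e+02]
 [ 1.44024630e-01 -9.45336389e-01 -2.92567971e-01 -1.86697779e+02]
 [-4.98911489e-04  2.95580988e-01 -9.55317555e-01  3.05214789e+02]
 [ 0.00000000e+00  0.00000000e+00  0.00000000e+00  1.00000000e+00]]
```

View pics/p7.png

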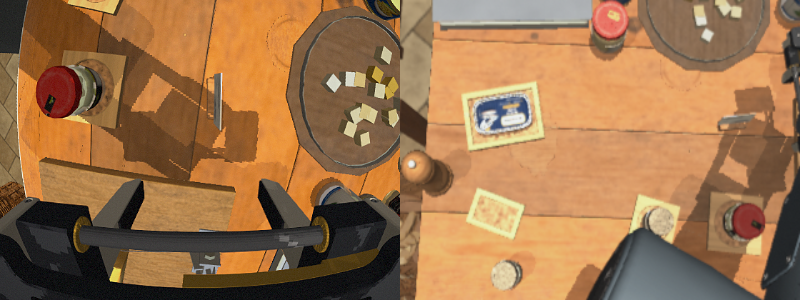

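Left: the card is at (216,100), edge-on, with the foot just left of it. Right: the tin is flat in its recess at (502,113). I fit the card from the wrist depth.

```bash
python3 - <<'E'
from h import *
d=pickle.load(open('/tmp/w.pkl','rb'));K=d['intrinsics'];T=d['cam_to_world'];z=d['z_map'].astype(float)
v,u=np.mgrid[:z.shape[0],:z.shape[1]];x=(u-K[0,2])/K[0,0];y=(v-K[1,2])/K[1,1];t=np.hypot(x,y)+1e-9;k=np.tan(t)/t
P=np.stack([x*k*z,y*k*z,z],-1)@T[:3,:3].T+T[:3,3]
near=(abs(P[...,0]-619)<35)&(abs(P[...,1]+204)<45)&(z>0)
print('table',np.median(P[near&(abs(P[...,2])<6)][:,2]))
for lo,hi in[(6,12),(12,15),(15,20),(20,35),(35,50),(50,66)]:
    Q=P[near&(P[...,2]>lo)&(P[...,2]<hi)].astype(np.float32)
    if len(Q)>5: print(lo,len(Q),cv2.minAreaRect(Q[:,:2].copy()),np.median(Q,0).round(1),cv2.fitLine(Q[:,:2].copy(),cv2.DIST_HUBER,0,.01,.01).ravel().round(3))
d=pickle.load(open('/tmp/top.pkl','rb'));P=world(d);near=(abs(P[...,0]-619)<30)&(abs(P[...,1]+204)<45)
for lo,hi in[(6,22),(22,45),(45,66)]:
    Q=P[near&(P[...,2]>lo)&(P[...,2]<hi)].astype(np.float32)
    if len(Q)>5: print('top',lo,len(Q),cv2.minAreaRect(Q[:,:2].copy()),np.median(Q,0).round(1),cv2.fitLine(Q[:,:2].copy(),cv2.DIST_HUBER,0,.01,.01).ravel().round(3))
E
```

```text
table 0.03465693204952913
6 11 ((612.2727661132812, -193.6961669921875), (0.06335212290287018, 9.005703926086426), 7.486534595489502) [ 612.2 -193.7   10.2] [ 1.34000e-01 -9.91000e-01  6.12312e+02 -1.93973e+02]
12 78 ((618.1944580078125, -207.3535614013672), (8.128105163574219, 54.1254768371582), 8.761930465698242) [ 616.7 -209.1   14.6] [ 1.85000e-01 -9.83000e-01  6.17149e+02 -2.08032e+02]
15 502 ((618.2838745117188, -205.520263671875), (8.791746139526367, 61.01350402832031), 8.557321548461914) [ 618.3 -205.    16.2] [ 1.52000e-01 -9.88000e-01  6.18275e+02 -2.04784e+02]
20 207 ((623.2367553710938, -204.73672485351562), (2.007017135620117, 60.617366790771484), 8.693413734436035) [ 622.6 -203.2   27.9] [ 1.47000e-01 -9.89000e-01  6.23115e+02 -2.04523e+02]
35 246 ((624.6224365234375, -204.46307373046875), (2.605950117111206, 61.22187423706055), 8.163997650146484) [ 624.3 -202.9   42.8] [ 1.44000e-01 -9.90000e-01  6.24479e+02 -2.02555e+02]
50 297 ((626.4902954101562, -204.17918395996094), (2.418062448501587, 61.38823318481445), 8.303082466125488) [ 626.  -203.2   58.1] [ 1.43000e-01 -9.90000e-01  6.26474e+02 -2.05085e+02]
top 6 112 ((616.9483642578125, -204.84910583496094), (60.62592315673828, 16.935222625732422), 89.3514175415039) [ 616.5 -201.5   15.4] [ 1.50000e-01 -9.89000e-01  6.16307e+02 -2.02826e+02]
top 22 77 ((622.3515625, -202.90037536621094), (3.9329967498779297, 62.703819274902344), 8.191458702087402) [ 622.4 -204.    33.1] [ 1.36000e-01 -9.91000e-01  6.22173e+02 -2.03727e+02]
top 45 57 ((624.4800415039062, -202.13450622558594), (3.3725624084472656, 60.51372528076172), 8.87711238861084) [ 624.3 -203.    55.1] [ 1.42000e-01 -9.90000e-01  6.22623e+02 -1.91540e+02]
```

```bash
python3 go.py 623.5 -204.3 6.5 8.3
```

```text
shift [ 61.3  18.3 133.1] turn [-0.  -0.   0.1] theta 8.4 q6 -0.63
```

```bash
python3 -m pendant '[[0.6,20,6,0,0,0,0],[0.6,50,15,0,0,0,0],[0.6,61.3,18.3,0,0,0,0],[0.6,61.3,18.3,0,0,0,0],[0.6,61.3,18.3,30,0,0,0],[0.6,61.3,18.3,70,0,0,0],[0.6,61.3,18.3,105,0,0,0],[0.6,61.3,18.3,123,0,0,0],[0.6,61.3,18.3,130,0,0,0],[0.6,61.3,18.3,133,0,0,0],[0.6,61.3,18.3,133,0,0,0],[0,61.3,18.3,133,0,0,0],[0,61.3,18.3,133,0,0,0],[0,61.3,18.3,133,0,0,0],[0,61.3,18.3,133,0,0,0],[0,61.3,18.3,133,0,0,0],[0,61.3,18.3,133,0,0,0],[0,61.3,18.3,133,0,0,0]]' 8; python3 go.py 458 234 125 -24
```

```text
clock: 23.55
tcp_pos: [623.6, -206.0, 7.1]
orientation: [0.654, 0.756, 0.0, 0.0]
wrist_force: [-1.4, 0.2, 1.2]
grip_width: 18.0
gripper_force: 8.0
shift [ 459.3 -100.3 -117.9] turn [ 0.   0.  32.3] theta 8.3 q6 -0.53
```

Gripping. The camera hangs about 82 mm off along tool +x at z+166, close to the pepper mill's top over the slot base. So I go there with the tool turned half round (camera away from the mill).

```bash
python3 -m pendant '[[0,0,0,-10,0,0,0],[0,0,0,-30,0,0,0],[0,0,0,-60,0,0,0],[0,0,0,-90,0,0,0],[0,0,0,-113,0,0,0],[0,0,0,-118,0,0,0],[0,0,0,-118,0,0,0]]'; python3 go.py 455.5 235 125 -24; python3 - <<'E'
from plant import r,vision
from h import *
a=vision.snapshot('wrist')['frame'][130:400,130:430];b=vision.snapshot('scene')['frame'][130:290,280:490]
cv2.imwrite('pics/p8.png',np.hstack([cv2.resize(a,(400,360)),cv2.resize(b,(400,305)).repeat(1,0) if 0 else cv2.resize(b,(400,360))]))
E
```

```text
clock: 24.25
tcp_pos: [623.8, -206.1, 125.7]
orientation: [0.654, 0.756, 0.0, 0.001]
wrist_force: [0.5, -0.1, -0.4]
grip_width: 17.5
gripper_force: 8.0
shift [ 4.607e+02 -1.028e+02  2.000e-01] turn [ 0.1  0.  32.3] theta 8.3 q6 -0.53
```

View pics/p8.png

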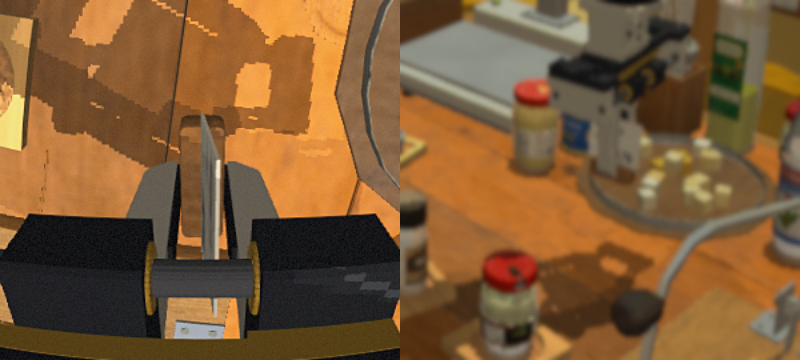

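The card is held, its foot between the fingers at left (205,190), with the card clear of both. I carry it over, turning -147.7° on the way.

```bash
python3 -m pendant '[[0,10,-2,0,0,0,-4],[0,30,-7,0,0,0,-12],[0,55,-12,0,0,0,-20],[0,83,-18,0,0,0,-28],[0,111,-25,0,0,0,-36],[0,139,-31,0,0,0,-44],[0,167,-37,0,0,0,-52],[0,195,-43,0,0,0,-60],[0,223,-50,0,0,0,-68],[0,251,-56,0,0,0,-76],[0,279,-62,0,0,0,-84],[0,307,-68,0,0,0,-92],[0,335,-75,0,0,0,-100],[0,363,-81,0,0,0,-108],[0,391,-87,0,0,0,-116],[0,419,-94,0,0,0,-124],[0,440,-98,0,0,0,-132],[0,454,-101,0,0,0,-140],[0,460.7,-102.8,0,0,0,-147],[0,460.7,-102.8,0,0,0,-147.7]]' 12; python3 go.py 455.5 235 30 -24; python3 go.py 455.5 235 12 -24
```

```text
clock: 26.35
tcp_pos: [454.4, 235.4, 123.9]
orientation: [-0.546, 0.838, 0.0, -0.001]
wrist_force: [-0.3, 0.6, -0.2]
grip_width: 18.0
gripper_force: 12.0
shift [-0.2 -1.3 93.9] turn [ 0.1 -0.1  0.2] theta 156.2 q6 -2.34
shift [ -0.2  -1.3 111.9] turn [ 0.1 -0.1  0.2] theta 156.2 q6 -2.34
```

```bash
python3 -m pendant '[[0,0,-1,30,0,0,0],[0,0,-1,65,0,0,0],[0,0,-1,88,0,0,0],[0,0,-1,95,0,0,0],[0,0,-1,97,0,0,0],[0,0,-1,97,0,0,0]]'; python3 go.py 455.5 235 12.3 -24; python3 - <<'E'
from plant import r,vision
from h import *
a=vision.snapshot('wrist')['frame'][100:400,100:460];b=vision.snapshot('scene')['frame'][120:260,130:310]
cv2.imwrite('pics/p9.png',np.hstack([cv2.resize(a,(450,375)),cv2.resize(b,(350,375))]))
E
```

```text
clock: 26.95
tcp_pos: [456.6, 234.6, 28.5]
orientation: [-0.544, 0.839, -0.0, 0.0]
wrist_force: [0.1, -0.1, -1.2]
grip_width: 17.8
gripper_force: 12.0
shift [ 0.1  1.2 16.2] turn [-0.   0.  -0.1] theta 155.9 q6 -2.34
```

View pics/p9.png

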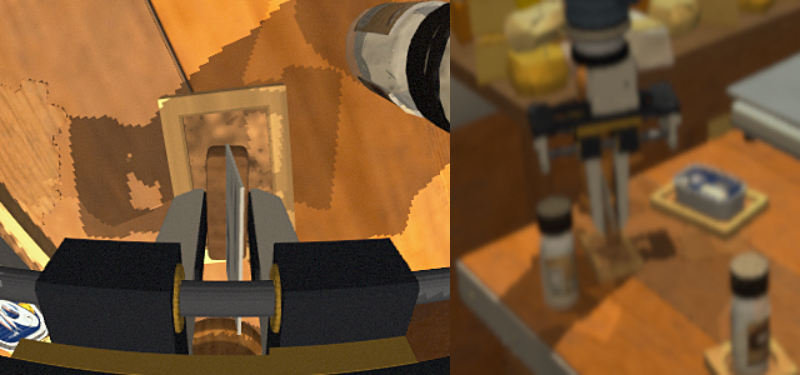

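The foot at left (227,200) is over the slot recess, and the look-alike jar at (410,60) is clear of the gripper. I lower the card.

```bash
python3 -m pendant '[[0,0,1,5,0,0,0],[0,0,1,10,0,0,0],[0,0,1,13.5,0,0,0],[0,0,1,15,0,0,0],[0,0,1,15.8,0,0,0],[0,0,1,16.2,0,0,0],[0,0,1,16.2,0,0,0]]'
```

```text
clock: 27.75
tcp_pos: [455.2, 235.0, 12.1]
orientation: [-0.545, 0.839, 0.0, -0.0]
wrist_force: [-1.3, -0.8, 3.7]
grip_width: 18.0
gripper_force: 12.0
```

Contact at the expected height. I release, opening only part-way, and rise.

```bash
python3 -m pendant '[[0.35,0,0,-0.2,0,0,0],[0.45,0,0,-0.2,0,0,0],[0.5,0,0,-0.2,0,0,0],[0.5,0,0,-0.2,0,0,0],[0.5,0,0,-8,0,0,0],[0.5,0,0,-25,0,0,0],[0.5,0,0,-55,0,0,0],[0.5,0,0,-95,0,0,0],[0.5,0,0,-140,0,0,0],[0.5,0,0,-180,0,0,0],[0.5,0,0,-200,0,0,0],[0.5,0,0,-200,0,0,0]]'; python3 - <<'E'
from plant import r,vision
from h import *
s=vision.snapshot('scene');t=vision.snapshot('top');w=vision.snapshot('wrist')
pickle.dump((s,t,w),open('/tmp/f.pkl','wb'))
cv2.imwrite('pics/p10.png',np.vstack([np.hstack([cv2.resize(s['frame'][130:330,150:430],(400,286)),cv2.resize(t['frame'][90:310,120:440],(400,286))]),np.hstack([cv2.resize(w['frame'],(400,300)),cv2.resize(s['frame'][150:270,160:280],(400,300))])]))
P=world(s)
for n,c,R,lo in[('spice',(446,-57),32,80),('olive',(450,-209),40,80),('tin',(620,228),60,20),('card',(455,235),35,14)]:
    Q=P[(np.hypot(P[...,0]-c[0],P[...,1]-c[1])<R)&(P[...,2]>lo)&(P[...,2]<110)]
    print(n,len(Q),np.percentile(Q[:,2],[5,50,95]).round(1),Q.min(0).round(),Q.max(0).round())
E
```

```text
clock: 28.95
tcp_pos: [456.4, 235.5, 215.2]
orientation: [-0.545, 0.839, -0.001, 0.003]
wrist_force: [-0.7, 0.3, -0.2]
grip_width: 46.6
gripper_force: 0.0
spice 319 [ 83.4 100.3 104.3] [423. -82.  81.] [468. -38. 106.]
olive 475 [83.8 93.3 95.5] [ 423. -241.   81.] [ 479. -183.   98.]
tin 453 [21.8 29.2 32.2] [585. 168.  20.] [662. 279.  34.]
card 118 [15.2 23.5 62.6] [439. 203.  14.] [472. 262.  68.]
```

View pics/p10.png

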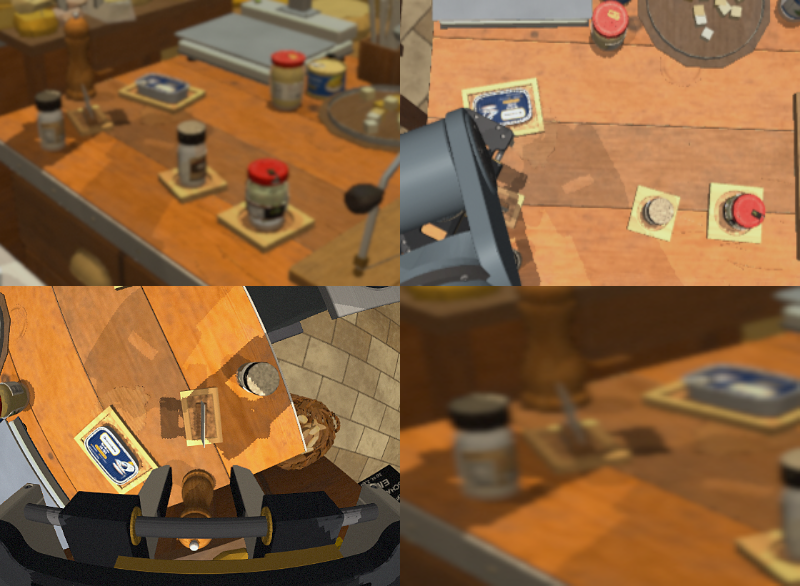

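The four goods stand in their recesses, with tops at about 102, 93, 30 and 63 mm as expected. The mustard jar and pepper mill have not moved, and the gripper is clear.

```bash
python3 -c "
from plant import r
print(r.sign_off())"
```

```text
the job is handed in; nothing more can be done
None
```

The job is handed in at about 29 s: the spice jar, olive jar, fish tin and price card each stand in their matching base, upright and at the expected heights in the final images, with the mustard jar and pepper mill left undisturbed.

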